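Hone the yellow scraper: slot it and hold the dead-man lever

TASK

Take the yellow-handled scraper out of the wooden rack, slide its blade edgewise down into the slot of the grey guide on the yellow honing machine until it stands fully home, and let go of it. Then press the machine's red dead-man pad down with the fingers until the lever is level (yellow needle upright in the dial's green band, about half its travel, not down to the stop) and finish while still holding it there. Leave the blue-handled scraper and the other things on the bench where they are.

Things in the scene. Friction and masses are not known exactly. Their poses are not given: they have to be found in the camera images.
- scraper: Yellow-handled scraper, 110 to 180 g, upright, handle up, in one of the rack's two slots (45 mm deep). Origin: middle of the blade's lower edge; z up, x across its thickness, y across its width. Steel blade 4 (x) by 46 (y) by 60 mm (z 0 to 60); handle 20 (x) by 34 (y) mm, z 62 to 122. Nip the handle across its 20 mm thickness (along x), at about z 95.
- blue_scraper: The same tool with a blue handle, in the rack's other slot, 110 mm from the yellow one (centre to centre, along the rack's y; which is on which side varies). Stays there.
- rack: Fixed wooden block 70 (x) by 220 (y) by 60 mm high, origin at the centre of its underside, z up. Two slots along its y axis, centred at y = -55 and +55 mm, each 8 (x) by 50 (y) mm, floor 15 mm above the bench.
- machine: Fixed honing machine on a plywood board 170 (x) by 290 (y) by 12 mm; origin at the centre of the board's underside, z up. Yellow housing x -75 to 75, y 2 to 138 mm, top 70 mm above the bench, a red-brown disc on it. The dead-man lever points to the machine's -y. A white dial plate with the green band (faces +x) stands over the lever's hinge at x 13, y -23 to 23 mm, top 152 mm above the bench.
- slot_floor (a point): Centre of the guide slot's floor, 80 mm above the bench; axes as the machine's. The scraper's origin belongs here, its y axis along the machine's y (either way round).
- slot_mouth (a point): Centre of the mouth of the slot in the grey guide block (40 (x) by 90 (y) mm, top 120 mm above the bench, centred at machine x 0, y 70 mm). The slot is 7 mm (x) by 51 mm (y), long along the machine's y, opens upward with a 3 mm lead-in and is 40 mm deep.
- lever (a joint): Dead-man lever angle, rad: 0 at rest (pad raised by 0.14 rad), 0.14 level (middle of the green band, which spans 0.09 to 0.19), 0.30 down on its stop. Spring-loaded: it comes back up when released. Hinge line along the machine's x axis at machine x 30, y 0, z 88 mm. Pressing the pad's centre needs about 5 N to start, 10 N at level, 15 N at the stop.
- pad_top (a point): Centre of the top of the red press pad (42 by 42 mm, 14 mm thick) at the lever's end, 122 mm from the hinge line, free above; moves with it. At rest 115 mm above the bench; 98 mm when the lever is level (17 mm down), 78 mm on the stop. Level, it is at machine x 30, y -122 mm. The seated scraper (handle top 202 mm above the bench) stands 194 mm from it.
- power_strip: White socket strip 55 by 250 by 35 mm, loose, origin at the centre of its underside. Bystander.
- bamboo_cup: Green bamboo cup, 60 mm across, 90 mm high, loose, origin at the centre of its underside. Bystander.
- disc_stack: Flat stack of red-brown sanding discs, 116 mm across, 14 mm high, loose, origin at the centre of its underside. Bystander.
There are look-alikes about, which are no part of the job. What is shaped like the scraper but white is not meant.

How it is judged:
By the outcome, as a careful person would: the job done as asked, in the order asked, and still so for the second after the job is handed in, while the arm keeps its last pose, push and grip.
It also fails if it takes over 64 s, if anything falls off the work surface, if the arm or the gripper's body presses on something with over 40 N, if the wrist force passes 120 N, or if a joint passes its speed limit or range.

ROBOT

A 6-joint arm with a two-finger parallel gripper is mounted at the origin on the work surface. World frame = base frame: x ahead of the robot, y to its left, z up, the work surface at z = 0. Lengths are in m, angles in rad, forces in N, time in s.
With the tool pointing down it reaches from about 0.35 to 0.775 m from the base axis. Payload 7.3 kg.
Tool frame: the origin (TCP) lies on the centre line of the jaws, within the pads' length; the fingertips stand 11 mm ahead of it and the grasp point (between the pads) lies 8 mm behind it; z points along the fingers, y is the direction in which the jaws open and shut (so a half turn about z gives the same grasp; the last joint's range is limited). The gripper opens to 92 mm and grips with 3 to 60 N. Pads are 19 mm wide; open, the fingers measure 130 mm over their backs; the gripper's body (75 mm by 190 mm) begins 47 mm behind the grasp point.
Start: joints at [-1.298, 0.342, 1.524, -0, 1.275, -0.146], TCP at [0.214, -0.48, 0.238] pointing down, gripper open.
Joint ranges: [-2.53, 2.53], [-0.77, 2.02], [0.04, 2.7], [-1, 4.14], [0.28, 2.66], [-3.11, 3.11]. Speed limits (rad/s): [2.57, 2.57, 3.14, 3.14, 3.14, 3.14].

INTERFACE

Orientations are given as [roll, pitch, yaw] about the fixed x, y, z axes, in that order (R = Rz(yaw) Ry(pitch) Rx(roll)).
In Python, from cell import robot gives the robot as it stands.
- The arm moves only by the tool jog_arm, never from a script. Its argument "deltas" is one flat list of numbers, 6 for each row, row after row: the shift along the world's x, y, z in units of 0.1 m (1.0 is 0.1 m), then the turn, a rotation vector about the world's x, y, z in units of 90 degrees (1.0 is 90 degrees). A call has 1 to 5 rows; each row is the pose to reach, as a shift and turn from the pose commanded when the call began; what a row does not reach only later rows make up. A row lasts 1/12 s, in which the tool goes at most 41.7 mm and 7.16 degrees, less where a joint would pass 70% of its speed; a pose out of reach is approached as far as the arm can. A call with a number of a shift or a turn outside -1 to 1 is refused whole. A call with a gripper value outside its range is refused whole. "claw" is the opening, from 0 (shut) to 1 (fully open), set as the call begins (left out, the last holds). The fingers move at their own pace and stop on an object; "newtons" is the grip in N (left out, the last holds). Time passes only in rows, so rows that repeat a pose let the fingers close. It gives the time, the measured TCP pose, the force and the opening at its end, in the units of the state.
- robot.observe(): the state, without advancing time (a new reading comes with each control period).
- robot.read_camera(name): name is "scene" or "top" or "wrist"; returns the picture (400x640x3 uint8, red, green, blue); there is no depth.
- robot.camera_params(name): a dict with "fx", "fy", "cx", "cy" (pixels), "k1" (the pictures are not rectified: a ray, as slopes to the right and down, at radius r is drawn at 1 + k1 r^2 times it, then the intrinsics apply), "R" (3x3) and "t" (3): a world point X has camera coordinates R X + t. Camera axes: x right, y down, z forward; pixel columns grow to the right and rows downward; lengths in m; the calibration is good to about 2 mm. A picture is of the moment at which its call begins: read the wrist's pose just before it. camera_params takes no time and is no camera call; for the wrist camera it gives the pose at the moment of the call.
- robot.hand_in(): hands the job in, once; it reports no verdict.
The state is a dict: "time": time; "qpos": joint angles; "qvel": joint speeds; "joint_efforts": joint torques, N m; "tool_pos": TCP position; "tool_rot": TCP orientation; "contact_force": force on the tool from outside, world axes, zero at the start; "torque": the same for the moment, N m; "opening": finger opening in m.
Only numpy, scipy, OpenCV 4.12 (cv2) and the standard library are available. Lean on these libraries where they do the work, as an engineer would, in place of code of your own. Each camera call takes 0.05 s, during which the arm holds its last target. There are 200 camera calls.

## Working session

There is one attempt and no reset: what is moved stays moved. The work goes in short steps, Python scripts to look and compute and a tool call to move; the robot and the scene stay as the last step left them, time stands still between calls to the robot, and variables do not carry over. Pictures are saved under pics/ and viewed, about 8 in all and at most 12, crops included, and the job is handed in when it is done.

Besides the shell and the picture viewer there is one more tool, called after ">>>" as name(argument=value, ...), one argument or row to a line, values as JSON. jog_arm: Moves the arm, as the interface text tells. Its arguments: {"type":"object","properties":{"deltas":{"type":"array","items":{"type":"number"}},"claw":{"type":"number"},"newtons":{"type":"number"}},"required":["deltas"]}

```bash
mkdir -p pics; ls; python3 - <<'E'
from cell import robot
import cv2
for n in ("scene","top"):
    im=robot.read_camera(n); cv2.imwrite(f"pics/{n}0.png",im[:,:,::-1])
    print(n,robot.camera_params(n))
print(robot.observe())
E
```

```text
pics
scene {'fx': 478.09579047738924, 'fy': 478.09579047738924, 'cx': 325.5645097114053, 'cy': 189.41200293385646, 'k1': 0.024286734762614306, 'R': array([[ 0.23460535,  0.97201048,  0.01248829],
       [ 0.77609337, -0.17955185, -0.60451651],
       [-0.58535409,  0.15151489, -0.79649472]]), 't': array([-0.16043463, -0.43295145,  1.64912886])}
top {'fx': 401.0684319759352, 'fy': 401.0684319759352, 'cx': 321.35158092055053, 'cy': 202.62194149129996, 'k1': -0.04468087840145326, 'R': array([[ 0.02611213, -0.99965743, -0.00178188],
       [-0.99264581, -0.02571813, -0.11829149],
       [ 0.11820514,  0.00485762, -0.99297732]]), 't': array([-0.01687537,  0.63113709,  0.81657197])}
{'time': 0.1, 'qpos': array([-1.29798984e+00,  3.42644611e-01,  1.52490631e+00, -2.25138464e-05,
        1.27540777e+00, -1.45971221e-01]), 'qvel': array([ 8.37098293e-05, -8.68761209e-04, -3.45060960e-03, -6.24002916e-04,
        4.90706912e-04, -1.20090538e-03]), 'joint_efforts': array([ 2.10190083e-03, -4.32003665e+01, -2.44694388e+01,  7.19562708e-02,
        5.26588317e-02, -5.67088205e-05]), 'tool_pos': array([ 0.21342225, -0.47928479,  0.23712413]), 'tool_rot': array([-3.14023801e+00, -1.77393986e-04,  4.18784160e-01]), 'contact_force': array([-0.06328209, -0.19609521, -0.52269746]), 'torque': array([-0.0305915 ,  0.00278509, -0.00960024]), 'opening': 0.09191963659743252}
```

View pics/scene0.png

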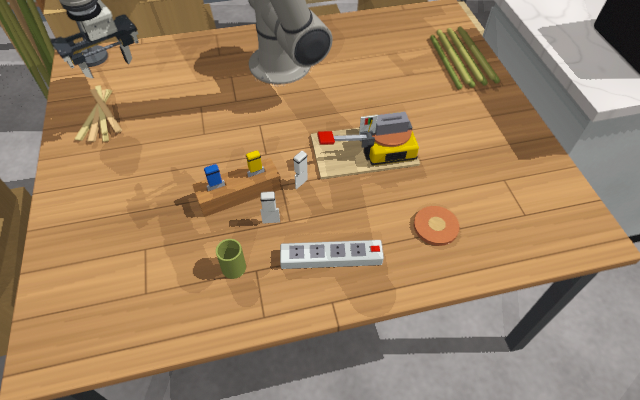

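View pics/top0.png

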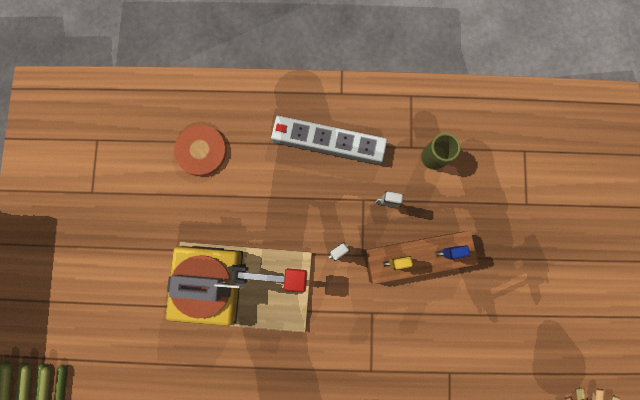

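The scene view shows the yellow scraper at (254,160), the blue at (213,177), and the machine at about (385,140). In the top view the yellow handle is at (402,264), the guide at (192,288) and the red pad at (295,280). I'll enlarge the top view next.

```bash
cat > h.py <<'E'
import numpy as np, cv2
from cell import robot
def KD(p): return np.array([[p['fx'],0,p['cx']],[0,p['fy'],p['cy']],[0,0,1]]),np.array([p['k1'],0,0,0,0.])
def ray(p,uv,z):
    """world point on the pixel's ray at height z"""
    K,D=KD(p); s=cv2.undistortPoints(np.array([[uv]],float),K,D)[0,0]
    d=p['R'].T@np.array([s[0],s[1],1]); c=-p['R'].T@p['t']
    return c+d*(z-c[2])/d[2]
def proj(p,X):
    K,D=KD(p); return cv2.projectPoints(np.array(X,float).reshape(-1,1,3),cv2.Rodrigues(p['R'])[0],p['t'],K,D)[0][:,0]
def crop(im,x,y,w,h,s,name):
    c=cv2.resize(im[y:y+h,x:x+w,::-1],None,fx=s,fy=s,interpolation=cv2.INTER_CUBIC)
    if name: cv2.imwrite('pics/'+name,c)
    return c
E
python3 - <<'E'
from h import *
im=robot.read_camera('top')
a=crop(im,160,240,160,95,4,None); b=crop(im,330,228,160,55,4,None)
cv2.imwrite('pics/c1.png',np.vstack([a,b]))
E
```

```text
(no output)
```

View pics/c1.png

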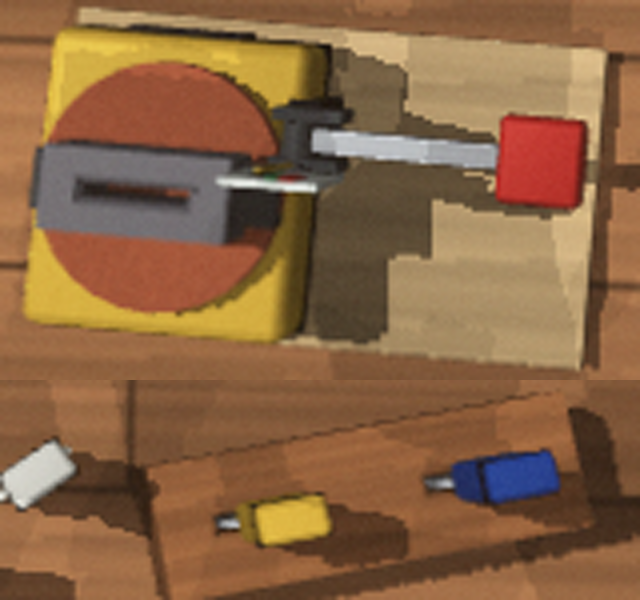

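```bash
python3 - <<'E'
from h import *
from scipy.optimize import least_squares
p=robot.camera_params('top')
def fit(L,U,x0):
    L=np.array(L)/1000; U=np.array(U,float)
    def W(q): c,s=np.cos(q[2]),np.sin(q[2]); return np.c_[q[0]+c*L[:,0]-s*L[:,1],q[1]+s*L[:,0]+c*L[:,1],L[:,2]]
    r=least_squares(lambda q:(proj(p,W(q))-U).ravel(),x0,loss='soft_l1')
    print(r.x,np.round((proj(p,W(r.x))-U),1).tolist()); return r.x
m=lambda L:[(160+x/4,240+y/4) for x,y in L]
k=lambda L:[(330+x/4,228+(y-380)/4) for x,y in L]
# machine: board right corners, slot centre, pad (rest), guide front corners
q=fit([(85,-145,12),(-85,-145,12),(0,70,120),(30,-121,115),(-20,115,120),(-20,25,120)],
  m([(605,48),(582,368),(135,189),(540,161),(38,228),(228,243)]),[.5,.1,0])
r=fit([(35,110,60),(-35,110,60),(35,-110,60),(-35,-110,60)],k([(148,466),(168,600),(568,392),(590,525)]),[.5,-.3,0])
ang=r[2]
h=ray(p,k([(292,520)])[0],.137); b=ray(p,k([(523,476)])[0],.137)
print('yellow top',h,'blue top',b,'dist',np.linalg.norm(h-b))
Rm=lambda q,L:[q[0]+np.cos(q[2])*L[0]-np.sin(q[2])*L[1],q[1]+np.sin(q[2])*L[0]+np.cos(q[2])*L[1]]
print('slots',Rm(r,(0,.055)),Rm(r,(0,-.055)))
print('mouth',Rm(q,(0,.07)),'pad',Rm(q,(.03,-.122)))
# cross-check in scene view
ps=robot.camera_params('scene')
print(proj(ps,[[*Rm(r,(0,.055)),.137],[*Rm(q,(0,.07)),.12],[*Rm(q,(.03,-.122)),.115]]))
E
```

```text
[ 0.44941876  0.16613205 -0.05154616] [[0.8, -0.2], [0.2, 0.0], [-0.2, 0.7], [0.8, -0.2], [-0.5, -0.3], [-1.0, 0.0]]
[ 0.52230168 -0.21029455  0.19244936] [[-0.4, -0.5], [0.7, 0.1], [-0.9, -0.0], [0.5, 0.4]]
yellow top [ 0.51092344 -0.15494947  0.137     ] blue top [ 0.53365717 -0.262884    0.137     ] dist 0.11030270332155562
slots [np.float64(0.5117821769419706), np.float64(-0.1563099182394148)] [np.float64(0.5328211738389084), np.float64(-0.26427917594535)]
mouth [np.float64(0.4530253918591663), np.float64(0.23603907204639932)] pad [np.float64(0.4730930641388004), np.float64(0.042748388025473955)]
[[250.62099439 153.82066702]
 [389.45447605 118.47229809]
 [323.16550026 136.28436757]]
```

The crop gives a slot mouth at about (133,189), a pad centre at (540,161) and a yellow handle top at (292,520), in crop pixels. The fits are within 1 px, and the yellow-blue spacing comes out at 110.3 mm against the stated 110. I'll move above the yellow scraper now.

>>> jog_arm(
  deltas=[0.2, 0.2, 0, 0, 0, 0.07, 0.4, 0.4, 0, 0, 0, 0.14, 0.55, 0.6, 0, 0, 0, 0.21, 0.75, 0.8, 0, 0, 0, 0.28, 0.75, 0.8, 0, 0, 0, 0.28],
  claw=0.5,
  newtons=30,
)

```text
time: 0.57
tool_pos: [0.2908, -0.3964, 0.2376]
tool_rot: [-3.141, -0.002, 0.867]
contact_force: [0.2, -0.7, -0.6]
opening: 0.0631
```

>>> jog_arm(
  deltas=[0.2, 0.2, 0, 0, 0, 0.07, 0.4, 0.4, 0, 0, 0, 0.14, 0.55, 0.6, 0, 0, 0, 0.21, 0.75, 0.8, 0, 0, 0, 0.28, 0.75, 0.8, 0, 0, 0, 0.28],
)

```text
time: 0.98
tool_pos: [0.3656, -0.3169, 0.2376]
tool_rot: [3.141, -0.002, 1.306]
contact_force: [-0.8, -0.1, 0.3]
opening: 0.0457
```

>>> jog_arm(
  deltas=[0.2, 0.2, 0, 0, 0, 0.07, 0.4, 0.4, 0, 0, 0, 0.14, 0.55, 0.6, 0, 0, 0, 0.21, 0.75, 0.8, 0, 0, 0, 0.296, 0.75, 0.8, 0, 0, 0, 0.296],
)

```text
time: 1.4
tool_pos: [0.4405, -0.2375, 0.2376]
tool_rot: [3.14, -0.001, 1.77]
contact_force: [-0.3, 0.4, -0.0]
opening: 0.0459
```

>>> jog_arm(
  deltas=[0.2, 0.2, 0, 0, 0, 0, 0.4, 0.4, 0, 0, 0, 0, 0.55, 0.6, 0, 0, 0, 0, 0.73, 0.83, 0, 0, 0, 0, 0.73, 0.83, 0, 0, 0, 0],
)

```text
time: 1.82
tool_pos: [0.5133, -0.1545, 0.2374]
tool_rot: [3.141, -0.001, 1.763]
contact_force: [-1.6, 0.5, 0.3]
opening: 0.0461
```

```bash
python3 - <<'E'
from h import *
p=robot.camera_params('wrist'); im=robot.read_camera('wrist'); cv2.imwrite('pics/w1.png',im[:,:,::-1])
np.set_printoptions(precision=4,suppress=True)
print('cam pos',-p['R'].T@p['t'])
a=.1924; u=np.array([np.cos(a),np.sin(a)]); v=np.array([-u[1],u[0]]); c=np.array([.5118,-.1563])
print(proj(p,[[*(c+sx*.01*u+sy*.017*v),.137] for sx in(-1,1) for sy in (-1,1)]+[[*c,.137]]))
E
```

```text
cam pos [ 0.4976 -0.0833  0.385 ]
[[300.9869 229.1391]
 [300.4744 188.1178]
 [325.7243 229.0957]
 [326.1091 188.0794]
 [313.3251 208.9751]]
```

View pics/w1.png

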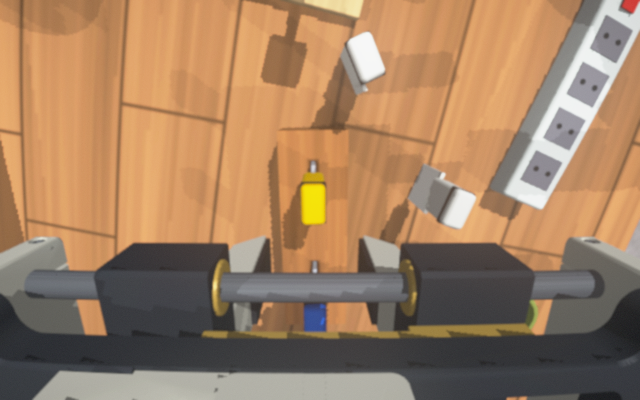

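The wrist view shows the handle top at (313,204) with its edges aligned to the image, about 4 mm towards rack +y of the prediction. The fingers straddle it cleanly, so I'll correct the position and descend.

>>> jog_arm(
  deltas=[-0.02, 0.02, -0.2, 0, 0, 0, -0.02, 0.02, -0.4, 0, 0, 0, -0.02, 0.02, -0.6, 0, 0, 0, -0.02, 0.02, -0.8, 0, 0, 0, -0.02, 0.02, -0.9, 0, 0, 0],
)

```text
time: 2.28
tool_pos: [0.5077, -0.1558, 0.1455]
tool_rot: [-3.138, -0.002, 1.76]
contact_force: [0.1, 0.5, 0.4]
opening: 0.0458
```

>>> jog_arm(
  deltas=[0, 0, -0.15, 0, 0, 0, 0, 0, -0.3, 0, 0, 0, 0, 0, -0.45, 0, 0, 0, 0, 0, -0.45, 0, 0, 0],
)

```text
time: 2.62
tool_pos: [0.5076, -0.1552, 0.1005]
tool_rot: [-3.138, -0.002, 1.761]
contact_force: [-1.5, -0.4, -0.6]
opening: 0.0459
```

>>> jog_arm(
  deltas=[0, 0, 0, 0, 0, 0, 0, 0, 0, 0, 0, 0, 0, 0, 0, 0, 0, 0, 0, 0, 0, 0, 0, 0, 0, 0, 0, 0, 0, 0],
  claw=0,
)

```text
time: 3.03
tool_pos: [0.5105, -0.1549, 0.1036]
tool_rot: [3.139, 0.001, 1.763]
contact_force: [1.3, 0.9, -0.4]
opening: 0.0201
```

>>> jog_arm(
  deltas=[0, 0, 0, 0, 0, 0, 0, 0, 0, 0, 0, 0, 0, 0, 0, 0, 0, 0],
)

```text
time: 3.28
tool_pos: [0.5105, -0.1548, 0.1036]
tool_rot: [3.139, 0.001, 1.763]
contact_force: [2.8, 0.5, 4.4]
opening: 0.0196
```

The scraper is gripped at an opening of 19.6 mm. Lifting straight up.

>>> jog_arm(
  deltas=[0, 0, 0.15, 0, 0, 0, 0, 0, 0.3, 0, 0, 0, 0, 0, 0.5, 0, 0, 0, 0, 0, 0.7, 0, 0, 0, 0, 0, 0.9, 0, 0, 0],
)

```text
time: 3.7
tool_pos: [0.5085, -0.1543, 0.1929]
tool_rot: [-3.139, -0.001, 1.764]
contact_force: [0.4, -0.5, -2.1]
opening: 0.0199
```

>>> jog_arm(
  deltas=[0, 0, 0.25, 0, 0, 0, 0, 0, 0.5, 0, 0, 0, 0, 0, 0.75, 0, 0, 0, 0, 0, 0.9, 0, 0, 0, 0, 0, 0.9, 0, 0, 0],
)

```text
time: 4.12
tool_pos: [0.5101, -0.1551, 0.2856]
tool_rot: [3.138, 0.003, 1.763]
contact_force: [-0.9, -0.4, -0.8]
opening: 0.0198
```

```bash
python3 - <<'E'
from h import *
p=robot.camera_params('wrist'); im=robot.read_camera('wrist'); s=robot.read_camera('scene'); 
a=crop(im,220,150,200,120,3,None); b=crop(s,180,80,150,100,4,None)
cv2.imwrite('pics/g1.png',np.vstack([cv2.resize(a,(500,300)),cv2.resize(b,(500,300))]))
o=robot.observe(); print(o['tool_pos'],o['tool_rot'],o['contact_force'],o['opening'])
E
```

```text
[ 0.5089014  -0.1544879   0.28183871] [-3.14020208e+00 -7.11426049e-04  1.76336755e+00] [-0.62884019  0.34939713 -0.38953484] 0.02005975653373339
```

View pics/g1.png

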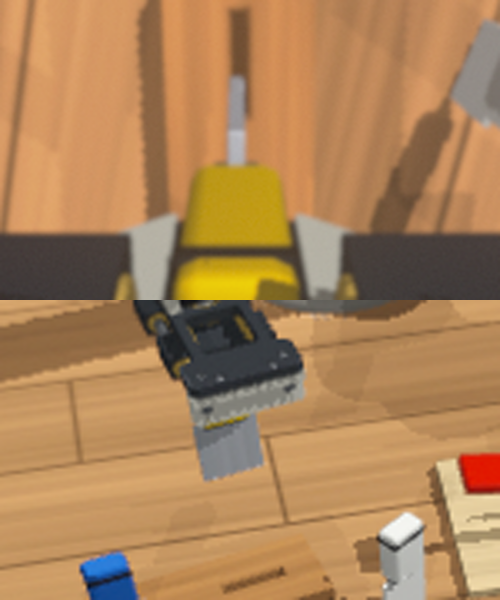

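The scraper is out and hanging upright. Its lower front corner is at about (314,180) in the wrist view, and its lower corners are at (242,140) and (259,135) in the scene view. I'll work out its offset in the grip.

```bash
python3 - <<'E'
from h import *
from scipy.optimize import least_squares
np.set_printoptions(precision=4,suppress=True)
pw=robot.camera_params('wrist'); ps=robot.camera_params('scene')
t=np.array([.5095,-.1548,.2825]); a=.1924; u=np.array([np.cos(a),np.sin(a),0]); v=np.array([-u[1],u[0],0]); z=np.array([0,0,1.])
P=lambda x,y,h,d: t+u*(x+d[0])+v*(y+d[1])+z*(h-.087+d[2])
f=lambda d: np.vstack([proj(pw,[P(0,.023,0,d),P(0,.023,.06,d)])])
print('wrist pred',f([0,0,0]),f([0,.002,0])); print('obs (314.4,180) (314.4,216)')
g=lambda d: proj(ps,[P(0,-.023,0,d),P(0,.023,0,d)])
print('scene pred',g([0,0,0]),g([0,.002,0]),g([0,0,.003]),'obs 242.4,140 259.2,135.3')
for F,O,n in((f,[(314.4,180),(314.4,216)],'wrist'),(g,[(242.4,140),(259.2,135.3)],'scene')):
    r=least_squares(lambda d:np.r_[(F(d)-np.array(O)).ravel(),d*100],np.zeros(3)); print(n,r.x,r.fun)
E
```

```text
wrist pred [[316.6994 183.0507]
 [317.588  205.8274]] [[316.704  180.3729]
 [317.5968 202.3581]]
obs (314.4,180) (314.4,216)
scene pred [[239.4131 139.9591]
 [257.3021 134.4067]] [[240.1988 139.7153]
 [258.0714 134.1678]] [[239.2505 139.1108]
 [257.1778 133.5559]] obs 242.4,140 259.2,135.3
wrist [-0.0018  0.0102  0.0471] [-0.0949  2.9565  0.0735 -2.0718 -0.1806  1.0191  4.7067]
scene [ 0.0019  0.0052 -0.002 ] [-0.5812  0.411   0.4519 -0.4372  0.1884  0.5225 -0.2022]
```

>>> jog_arm(
  deltas=[-0.03, 0.2, 0, 0, 0, -0.03, -0.07, 0.45, 0, 0, 0, -0.08, -0.1, 0.7, 0, 0, 0, -0.12, -0.14, 0.97, 0, 0, 0, -0.155, -0.14, 0.97, 0, 0, 0, -0.155],
)

```text
time: 4.63
tool_pos: [0.4936, -0.0536, 0.2807]
tool_rot: [-3.137, -0.003, 1.52]
contact_force: [0.4, -0.2, -2.1]
opening: 0.02
```

>>> jog_arm(
  deltas=[-0.03, 0.25, 0, 0, 0, 0, -0.07, 0.5, 0, 0, 0, 0, -0.1, 0.75, 0, 0, 0, 0, -0.14, 0.97, 0, 0, 0, 0, -0.14, 0.97, 0, 0, 0, 0],
)

```text
time: 5.05
tool_pos: [0.4799, 0.0422, 0.2809]
tool_rot: [-3.137, -0.001, 1.523]
contact_force: [-0.4, 0.1, -1.1]
opening: 0.0197
```

>>> jog_arm(
  deltas=[-0.03, 0.25, 0, 0, 0, 0, -0.07, 0.5, 0, 0, 0, 0, -0.1, 0.75, 0, 0, 0, 0, -0.14, 0.97, 0, 0, 0, 0, -0.14, 0.97, 0, 0, 0, 0],
)

```text
time: 5.47
tool_pos: [0.4663, 0.1386, 0.2811]
tool_rot: [-3.138, -0.001, 1.523]
contact_force: [-0.4, -0.1, -1.8]
opening: 0.0201
```

>>> jog_arm(
  deltas=[-0.03, 0.25, 0, 0, 0, 0, -0.07, 0.5, 0, 0, 0, 0, -0.11, 0.75, 0, 0, 0, 0, -0.15, 0.97, 0, 0, 0, 0, -0.15, 0.97, 0, 0, 0, 0],
)

```text
time: 5.88
tool_pos: [0.4517, 0.2352, 0.2812]
tool_rot: [-3.139, 0.0, 1.523]
contact_force: [-0.7, 0.7, -0.8]
opening: 0.0202
```

>>> jog_arm(
  deltas=[0, 0, -0.2, 0, 0, 0, 0, 0, -0.4, 0, 0, 0, 0, 0, -0.5, 0, 0, 0, 0, 0, -0.5, 0, 0, 0, 0, 0, -0.5, 0, 0, 0],
)

```text
time: 6.3
tool_pos: [0.4526, 0.2321, 0.2318]
tool_rot: [-3.139, 0.001, 1.519]
contact_force: [-0.2, -0.4, -1.3]
opening: 0.0199
```

```bash
python3 - <<'E'
from h import *
np.set_printoptions(precision=4,suppress=True)
P=[robot.observe()['tool_pos'] for _ in range(1)]
im=robot.read_camera('wrist'); s=robot.read_camera('scene'); robot.observe()
a=crop(im,240,120,150,100,4,None); b=crop(s,340,60,120,80,5,None)
cv2.imwrite('pics/m1.png',np.vstack([cv2.resize(a,(450,300)),cv2.resize(b,(450,300))]))
o=robot.observe(); print(P,o['tool_pos'],o['tool_rot'],o['contact_force'],o['opening'])
E
```

```text
[array([0.4526, 0.2321, 0.2318])] [0.4532 0.2327 0.2332] [3.1407 0.     1.5194] [ 0.6419 -0.101  -1.3804] 0.02003836145699606
```

View pics/m1.png

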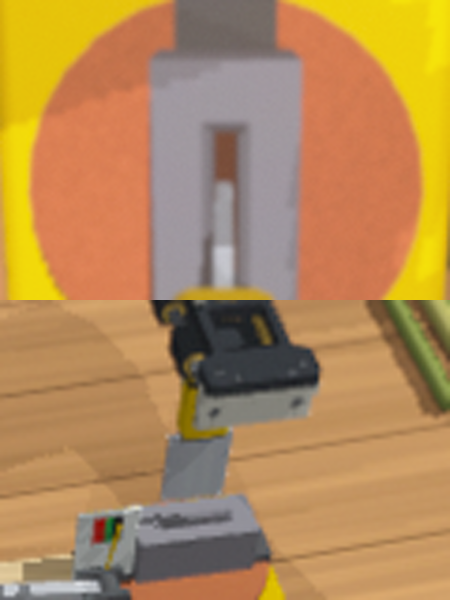

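In the wrist crop the blade's tip is at (223,182), the slot's far end at (226,128), and the block's far edge at y 55, x 152 to 300. In the scene crop the blade hangs just above the slot. I'll measure blade against slot, both from the wrist camera.

```bash
python3 - <<'E'
from h import *
np.set_printoptions(precision=4,suppress=True)
p=robot.camera_params('wrist'); a=-.0515; u=np.array([np.cos(a),np.sin(a)]); v=np.array([-u[1],u[0]])
px=lambda x,y:(240+x/3,120+y/3)
q=lambda x,y,z:(lambda w:np.array([w@u,w@v])*1000)(ray(p,px(x,y),z)[:2]-np.array([.4530,.2327]))
print('blade tip (u,v) rel TCP',q(223,182,.146))
print('block L/R at y200',q(152,200,.12),q(300,200,.12),'far edge',q(226,56,.12))
print('block L/R at y70',q(152,70,.12),q(300,70,.12))
print('slot end outer/inner',q(226,124,.12),q(226,132,.12))
ps=robot.camera_params('scene')
sx=lambda x,y:(340+x/3.75,60+(y-300)/3.75)
for n,x,y,z in(('blade L',163,493,.146),('blade R',220,496,.146),('slot L',143,522,.12),('slot R',233,513,.12),('blk far L',135,505,.12),('blk far R',243,495,.12),('blk near L',134,582-30,.12),('blk nearR',268,545,.12)):
    w=ray(ps,sx(x,y),z)[:2]-np.array([.4530,.2327]); print(n,np.array([w@u,w@v])*1000)
E
```

```text
blade tip (u,v) rel TCP [-0.8945 23.866 ]
block L/R at y200 [-20.1981  13.4737] [20.2343 13.4268] far edge [-0.0042 52.2476]
block L/R at y70 [-19.5283  48.6273] [19.5324 48.5978]
slot end outer/inner [ 0.0035 34.2821] [ 0.0044 32.1278]
blade L [ -3.8773 -15.7198]
blade R [ 6.302  24.2673]
slot L [ -2.8108 -28.267 ]
slot R [-0.3996 39.7759]
blk far L [-21.1481 -29.6858]
blk far R [-17.5088  52.4543]
blk near L [ 25.9368 -42.3831]
blk nearR [35.9937 55.7217]
```

By the wrist camera the slot centre lies about +5.5 mm along machine y and +0.9 mm along x from the blade. I'll shift by that, go lower and look again.

>>> jog_arm(
  deltas=[0.012, 0.05, 0, 0, 0, 0, 0.012, 0.05, -0.1, 0, 0, 0, 0.012, 0.05, -0.19, 0, 0, 0, 0.012, 0.05, -0.19, 0, 0, 0, 0.012, 0.05, -0.19, 0, 0, 0],
)

```text
time: 6.82
tool_pos: [0.4532, 0.2382, 0.2128]
tool_rot: [-3.14, 0.001, 1.52]
contact_force: [-0.0, 0.5, -0.9]
opening: 0.0199
```

```bash
python3 - <<'E'
from h import *
np.set_printoptions(precision=4,suppress=True)
im=robot.read_camera('wrist')
crop(im,270,120,90,80,7,'m2.png')
o=robot.observe(); print(o['tool_pos'],o['tool_rot'],o['contact_force'],o['opening'])
E
```

```text
[0.4535 0.2383 0.2134] [-3.1409  0.0004  1.5201] [-1.0785  0.113  -1.5638] 0.02022265029522104
```

View pics/m2.png

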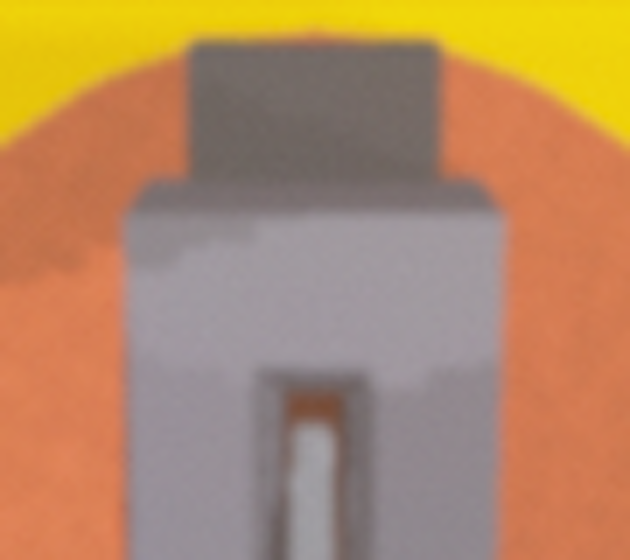

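The blade tip is centred in x (314 against 316) and sits over the slot. Allowing for parallax it is about 1 to 1.5 mm too far along y. I'll nudge it back and lower it in.

>>> jog_arm(
  deltas=[0.003, -0.012, -0.05, 0, 0, 0, 0.003, -0.012, -0.1, 0, 0, 0, 0.003, -0.012, -0.15, 0, 0, 0, 0.003, -0.012, -0.2, 0, 0, 0, 0.003, -0.012, -0.2, 0, 0, 0],
)

```text
time: 7.28
tool_pos: [0.4534, 0.2369, 0.1924]
tool_rot: [-3.14, 0.001, 1.52]
contact_force: [-0.3, 0.2, -1.3]
opening: 0.0197
```

>>> jog_arm(
  deltas=[0, 0, -0.04, 0, 0, 0, 0, 0, -0.08, 0, 0, 0, 0, 0, -0.12, 0, 0, 0, 0, 0, -0.15, 0, 0, 0, 0, 0, -0.15, 0, 0, 0],
)

```text
time: 7.7
tool_pos: [0.4537, 0.237, 0.178]
tool_rot: [-3.14, 0.001, 1.52]
contact_force: [0.7, -0.1, -1.2]
opening: 0.0203
```

No contact force yet, and the blade is about 29 mm in. I'll continue in small steps.

>>> jog_arm(
  deltas=[0, 0, -0.03, 0, 0, 0, 0, 0, -0.06, 0, 0, 0, 0, 0, -0.08, 0, 0, 0, 0, 0, -0.08, 0, 0, 0],
)

```text
time: 8.03
tool_pos: [0.4538, 0.2371, 0.1703]
tool_rot: [-3.141, 0.0, 1.52]
contact_force: [-0.9, -1.2, -1.5]
opening: 0.0199
```

>>> jog_arm(
  deltas=[0, 0, -0.01, 0, 0, 0, 0, 0, -0.02, 0, 0, 0, 0, 0, -0.02, 0, 0, 0],
)

```text
time: 8.28
tool_pos: [0.4541, 0.2372, 0.1687]
tool_rot: [3.141, -0.0, 1.52]
contact_force: [-1.1, -0.1, -1.1]
opening: 0.0196
```

>>> jog_arm(
  deltas=[0, 0, -0.01, 0, 0, 0, 0, 0, -0.02, 0, 0, 0, 0, 0, -0.02, 0, 0, 0],
)

```text
time: 8.53
tool_pos: [0.4542, 0.2373, 0.1685]
tool_rot: [3.14, -0.001, 1.52]
contact_force: [-2.8, -0.8, 12.0]
opening: 0.0199
```

It bottomed out at TCP z 0.1685 (home expected at about 0.167 to 0.168) with 12 N upward. Releasing and backing off upward.

>>> jog_arm(
  deltas=[0, 0, 0, 0, 0, 0, 0, 0, 0, 0, 0, 0, 0, 0, 0, 0, 0, 0, 0, 0, 0, 0, 0, 0],
  claw=0.5,
)

```text
time: 8.87
tool_pos: [0.454, 0.2371, 0.1666]
tool_rot: [-3.142, 0.0, 1.52]
contact_force: [0.6, 0.3, 0.4]
opening: 0.0417
```

>>> jog_arm(
  deltas=[0, 0, 0.2, 0, 0, 0, 0, 0, 0.4, 0, 0, 0, 0, 0, 0.6, 0, 0, 0, 0, 0, 0.8, 0, 0, 0, 0, 0, 0.95, 0, 0, 0],
)

```text
time: 9.28
tool_pos: [0.4543, 0.2373, 0.2632]
tool_rot: [3.14, -0.0, 1.52]
contact_force: [-0.1, 0.3, -0.3]
opening: 0.0461
```

```bash
python3 - <<'E'
from h import *
np.set_printoptions(precision=4,suppress=True)
im=robot.read_camera('wrist'); s=robot.read_camera('scene')
a=crop(im,220,100,200,133,2.25,None); b=crop(s,310,50,150,100,3,None)
cv2.imwrite('pics/r1.png',np.vstack([a,b]))
o=robot.observe(); print(a.shape,o['time'],o['tool_pos'],o['tool_rot'],o['contact_force'],o['opening'])
q=np.array([.44942,.16613,-.0515]); c,sn=np.cos(q[2]),np.sin(q[2])
# expected handle top in scene for seated (top z .202), for slot centre by top cam
sc=np.array([.4541,.2375])
print(proj(robot.camera_params('scene'),[[*sc,.202],[*sc,.142]]))
E
```

```text
(299, 450, 3) 9.3833 [0.4552 0.2376 0.264 ] [ 3.1369 -0.0019  1.5199] [ 0.3652 -0.9979 -0.252 ] 0.0462854268729244
[[393.8471  96.092 ]
 [391.052  112.827 ]]
```

View pics/r1.png

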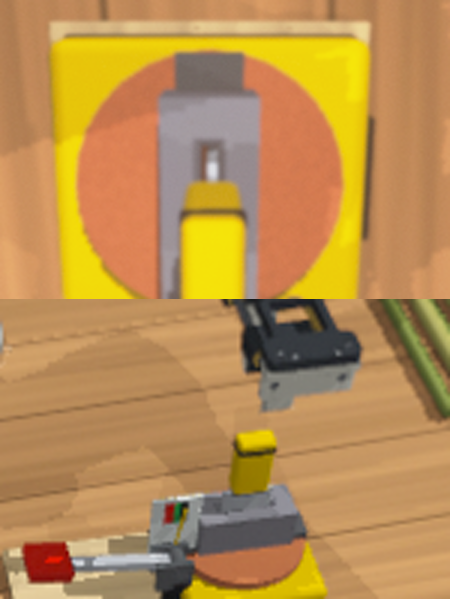

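The scraper stands upright and home: its handle top in the scene view is at about (395,96), against (394,96) predicted for fully seated. Next is the pad, with the fingers shut.

>>> jog_arm(
  deltas=[0.02, -0.2, 0, 0, 0, 0, 0.04, -0.45, 0, 0, 0, 0, 0.07, -0.7, 0, 0, 0, 0, 0.1, -0.97, 0, 0, 0, 0, 0.1, -0.97, 0, 0, 0, 0],
  claw=0,
)

```text
time: 9.8
tool_pos: [0.464, 0.1367, 0.2604]
tool_rot: [-3.14, 0.002, 1.517]
contact_force: [-0.0, -0.0, 0.3]
opening: 0.0172
```

>>> jog_arm(
  deltas=[0.02, -0.2, 0, 0, 0, 0, 0.04, -0.45, 0, 0, 0, 0, 0.07, -0.7, -0.1, 0, 0, 0, 0.1, -0.97, -0.3, 0, 0, 0, 0.1, -0.97, -0.6, 0, 0, 0],
)

```text
time: 10.22
tool_pos: [0.4757, 0.04, 0.202]
tool_rot: [3.137, 0.002, 1.517]
contact_force: [1.2, -0.3, 0.0]
opening: 0.0001
```

>>> jog_arm(
  deltas=[0, 0, -0.2, 0, 0, 0, 0, 0, -0.4, 0, 0, 0, 0, 0, -0.6, 0, 0, 0, 0, 0, -0.65, 0, 0, 0, 0, 0, -0.65, 0, 0, 0],
)

```text
time: 10.63
tool_pos: [0.4727, 0.0436, 0.1349]
tool_rot: [-3.137, -0.0, 1.52]
contact_force: [-0.3, 0.2, 0.1]
opening: 0.0008
```

```bash
python3 - <<'E'
from h import *
np.set_printoptions(precision=4,suppress=True)
im=robot.read_camera('wrist'); t=robot.read_camera('top')
a=crop(im,220,60,240,160,2,None); b=crop(t,220,230,120,80,4,None)
cv2.imwrite('pics/p1.png',np.vstack([a,b[:280]]))
o=robot.observe(); print(a.shape,b.shape,o['time'],o['tool_pos'],o['tool_rot'],o['contact_force'],o['opening'])
E
```

```text
(320, 480, 3) (320, 480, 3) 10.7333 [0.4743 0.0434 0.1371] [ 3.1412 -0.0001  1.5202] [-0.3783  0.0521 -0.3822] 0.0007046536922122092
```

View pics/p1.png

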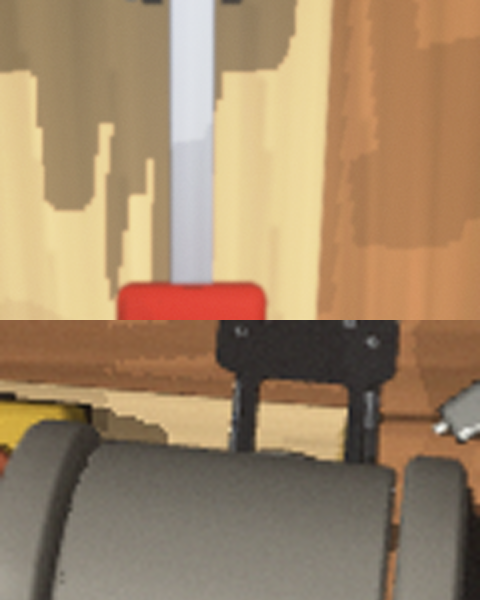

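The pad is centred under the fingers in x (316 against about 315). The top view is blocked by the arm. Pressing down in steps.

>>> jog_arm(
  deltas=[0, 0, -0.05, 0, 0, 0, 0, 0, -0.1, 0, 0, 0, 0, 0, -0.14, 0, 0, 0, 0, 0, -0.14, 0, 0, 0],
  newtons=40,
)

```text
time: 11.07
tool_pos: [0.4748, 0.0429, 0.1229]
tool_rot: [3.139, 0.001, 1.52]
contact_force: [1.2, -1.3, 5.1]
opening: 0.0008
```

>>> jog_arm(
  deltas=[0, 0, -0.03, 0, 0, 0, 0, 0, -0.06, 0, 0, 0, 0, 0, -0.09, 0, 0, 0, 0, 0, -0.12, 0, 0, 0, 0, 0, -0.12, 0, 0, 0],
)

```text
time: 11.48
tool_pos: [0.4749, 0.0423, 0.1114]
tool_rot: [3.139, 0.001, 1.52]
contact_force: [-0.7, -4.0, 8.1]
opening: 0.0007
```

```bash
python3 - <<'E'
from h import *
np.set_printoptions(precision=4,suppress=True)
s=robot.read_camera('scene'); w=robot.read_camera('wrist')
a=crop(s,305,85,120,75,5,None); b=crop(w,220,60,240,115,2.5,None)
cv2.imwrite('pics/p2.png',np.vstack([a,b[:220]]) if a.shape[1]==b.shape[1] else a)
for _ in range(3):
    o=robot.observe(); print(o['time'],o['tool_pos'],o['contact_force']); robot.read_camera('scene')
E
```

```text
11.5833 [0.4748 0.0423 0.1117] [-0.6819 -4.7858  8.0089]
11.6333 [0.4748 0.0423 0.1117] [-0.9764 -4.7539  7.9481]
11.6833 [0.4749 0.0423 0.1117] [-0.695  -3.6528  7.4154]
```

View pics/p2.png

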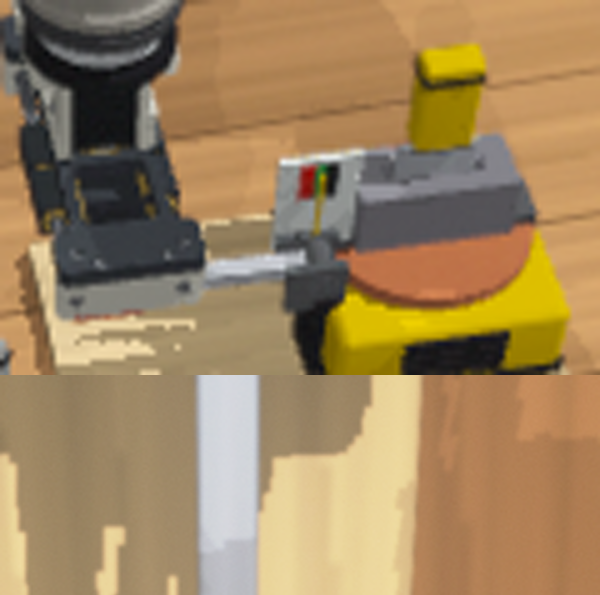

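The needle is in the green band and near upright (parallel to the plate's edge). Depth suggests about 0.12 rad, and force a little less. I'll press 2 mm more to centre it.

>>> jog_arm(
  deltas=[0, 0, -0.01, 0, 0, 0, 0, 0, -0.02, 0, 0, 0, 0, 0, -0.02, 0, 0, 0, 0, 0, -0.02, 0, 0, 0],
)

```text
time: 12.07
tool_pos: [0.4749, 0.0421, 0.1098]
tool_rot: [3.139, 0.002, 1.52]
contact_force: [-1.0, -5.7, 9.0]
opening: 0.0004
```

```bash
python3 - <<'E'
from h import *
np.set_printoptions(precision=4,suppress=True)
s=robot.read_camera('scene'); crop(s,345,105,50,40,12,'p3.png')
for _ in range(3):
    o=robot.observe(); print(o['time'],o['tool_pos'],o['contact_force']); robot.read_camera('scene')
E
```

```text
12.1167 [0.4748 0.0422 0.1098] [-0.3973 -5.3632  8.2014]
12.1667 [0.4749 0.0422 0.1099] [-0.1587 -5.8732  8.9064]
12.2167 [0.4748 0.0422 0.1098] [-0.6914 -5.5351  8.1593]
```

View pics/p3.png

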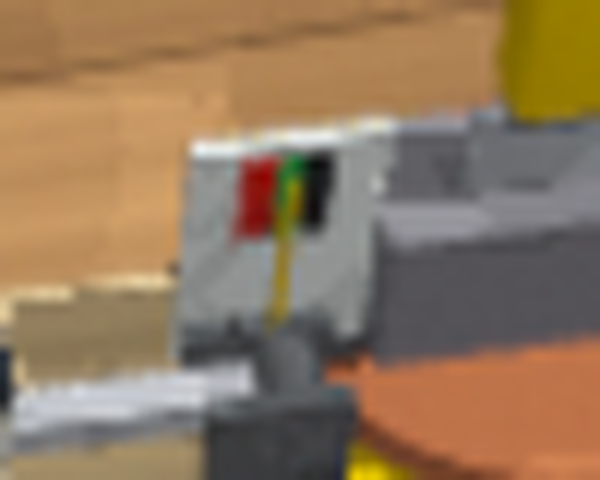

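The needle tip at (294,180) is in the middle of the green band (about x 280 to 306) and parallel to the plate's edge. The depth, 0.1098 against 0.109 for level, agrees. Handing in while holding.

```bash
python3 -c "
from cell import robot
robot.hand_in(); o=robot.observe(); print(o['time'],o['tool_pos'],o['contact_force'])"
```

```text
the job is handed in; nothing more can be done
the job is handed in; nothing more can be done
```

The yellow-handled scraper is home in the guide slot and released. I handed the job in at about 12 s with the shut fingers holding the red pad at level.

**Scraper:** It bottomed out at TCP height 0.1685 m (expected about 0.167 to 0.168) with 12 N upward. After release, the handle top appeared at (395,96) in the scene view, against (394,96) predicted for fully seated.

**Pad:** The needle was in the middle of the green band and upright. The TCP held at 0.1098 m, against 0.109 m for exactly level.

**Checks that disagreed:**
- **Slot position:** The top-camera fit and the wrist camera differed by about 3 mm on where the slot lay relative to the blade. I followed the wrist camera, and the blade slid in with no side load.
- **Press force:** I read about 8 to 9 N vertical plus about 5.5 N sideways along y, probably friction on the pad, rather than the nominal 10 N. I went by the needle and the depth.

**Not checked:** I took no final picture of the other items. The arm touched only the yellow scraper and the pad, as far as the images and forces showed.

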